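Index a tube rack under the camera head

ROBOT

A 6-joint arm with a two-finger parallel gripper is mounted at the origin on the work surface. World frame = base frame: x ahead of the robot, y to its left, z up, the work surface at z = 0. Lengths are in m, angles in rad, forces in N, time in s.
With the tool pointing down it reaches from about 0.225 to 0.875 m from the base axis. Payload 3.4 kg.
Tool frame: the origin (TCP) lies at the very end of the fingers, on their centre line; the grasp point (between the pads) lies 19 mm behind it; z points along the fingers, y is the line along which they close (so a half turn about z gives the same grasp; the last joint's range is limited). The gripper opens to 85 mm and grips with 20 to 120 N. Pads are 22 mm wide; open, the fingers measure 114 mm over their backs; the gripper's body (76 mm by 85 mm) begins 54 mm behind the grasp point. The pads swing forward as they close: fully open they stand 13 mm farther back than shut.
Start: joints at [-1.446, 0.276, 1.505, -0, 1.361, -0.121], TCP at [0.14, -0.558, 0.231] pointing down, gripper open.
Joint ranges: [-2.89, 2.89], [-0.75, 2.08], [0.22, 2.7], [-1.18, 4.32], [0.11, 2.71], [-2.7, 2.7]. Speed limits (rad/s): [2.57, 2.57, 3.14, 3.14, 3.14, 3.14].

INTERFACE

Orientations are given as a unit quaternion [x, y, z, w].
In Python, from rig import arm, cams, workorder, current_time_s, current_q, current_qvel, current_tau, current_ee_pos, current_ee_rot, current_wrist_force, current_ft_torque, current_opening, current_gripper_force gives the robot as it stands. Calls block until the motion is done:
- arm.move_to(position, orientation): joint-space move of the TCP to a pose.
- arm.movel(position, frame=None, feed=0.15, guard=None): straight line of the TCP; frame=None keeps the orientation; feed is the mean speed in m/s. With guard (N) it stops when the force on the tool has changed by that much, and returns True; else False.
- arm.move_joints(angles): joint-space move.
- arm.let_go() and arm.close_gripper(effort=None): open the fingers fully, or close them until they stop; effort is the grip in N (None keeps the last).
- arm.pause(seconds).
- arm.ik(position, orientation): joint angles nearest the present ones, or None.
- cams.read_camera(name): name is "scene" or "top" or "wrist"; returns a dict with "img" (384x512x3 uint8, red, green, blue), "range_z" (384x512 float32, m along the optical axis (not along the pixel's ray), 0 where there is no reading), "fx", "fy", "cx", "cy" (pixels), "position" and "orientation" of the camera in the world. Camera axes: x right, y down, z forward; pixel columns grow to the right and rows downward; lengths in m; the calibration is good to about 2 mm. A picture is of the moment at which its call begins.
A pose or a line that the arm cannot do raises arm.PlanningError and nothing moves.
- workorder.sign_off(): hands the job in; it is judged then, once.
Readings, each from a call of its own:
- current_time_s(): time.
- current_q(): joint angles.
- current_qvel(): joint speeds.
- current_tau(): joint torques, N m.
- current_ee_pos(): TCP position.
- current_ee_rot(): TCP orientation.
- current_wrist_force(): force on the tool from outside, world axes, zero at the start.
- current_ft_torque(): the same for the moment, N m.
- current_opening(): opening from 0.0 (shut) to 1.0 (fully open).
- current_gripper_force(): force on a finger pad.
Only numpy, scipy, OpenCV 4.12 (cv2) and the standard library are available. Lean on these libraries where they do the work, as an engineer would, in place of code of your own. Each camera call takes 0.05 s, during which the arm holds its last target. There are 200 camera calls.

TASK

On the indexing slide, bring the tube rack under the camera head (the black box with the white ring light, not the blue dispensing head) and lock it there: pull the orange plunger knob up, slide the carriage over smoothly because the tubes are open, and let the pin spring fully home into that station's hole. The index plate was clamped by hand, so the hole is not exactly under the camera: feel for it with the pin riding lightly on the plate, and never force the pin sideways or press it down hard. Let go of the knob when it is locked and leave everything else where it stands.

Things in the scene. Friction and masses are not known exactly. Their poses are not given: they have to be found in the camera images.
- base: Base of the indexing slide, a fixed white plate 250 x 320 mm, top 20 mm above the table. Origin under its centre on the table; its y axis is the slide direction (from the parked end towards the stations), its x axis points from the knob side to the head posts, z up. Blue end caps at both ends of the rail.
- carriage (a joint): Travel of the carriage along the base's +y, m: 0 parked (starts within 3 mm of it), about 0.070 = rack under the nearer head, 0.140 = under the farther; stops at -0.020 and 0.160. Aluminium table with the black tube rack, 104 mm long, centred at base y = -0.070 when 0; about 1.5 N friction. Its front ear (44 mm wide, top 51 mm above the table) reaches over the index plate and holds the plunger.
- plunger (a joint): Lift of the spring plunger (knob with pin), m: 0 = fully home, 0.013 = pulled right up. The pin reaches 7 mm into the index plate: it is clear of the plate above 0.007 and rides on the plate at about 0.007. The spring pushes it down with about 6 N at 0 and 10 N at 0.013, damped (45 N per m/s).
- knob (a point): Centre of the orange plunger knob, an upright cylinder 28 mm wide and 24 mm high with a black band, 75.5 mm above the table when home, straight above the pin, 130 mm to the base's -x side of the rack's centre. It rises with the plunger and travels with the carriage; pushed sideways it moves the carriage. Below it a 19 mm sleeve with a 25 mm nut; the ear's top is 24.5 mm below the knob's centre.
- pin: The plunger pin, 8 mm in diameter, its tip bevelled 1.2 mm; origin at the tip, 54.5 mm below the knob's centre. It touches only the index plate (low friction, about 0.15). A load over 25 N on it, sideways or down, would score it.
- rack (a point): Centre of the top face of the black tube rack that the carriage carries, rack 108 x 92 x 36 mm, its tubes standing 16 mm above that face, 87 mm above the table.
- camera_head: Camera head on a fixed post at the base's +x edge: black box 50 x 50 x 50 mm, white ring light and lens below and a white disc on top, over the rack's line. It stands at either station: base y = 0 or 0.070. Origin at the post's foot, 20 mm above the table; axes parallel to the base's; lens axis 79 mm to -x of the origin, at y = 0. Underside 148 mm and top 215 mm above the table.
- lens (a point): Lens of the camera head, 148 mm above the table, on the lens axis.
- dispense_head: Blue dispensing head with three white nozzles on a like post at the other station; fixed, not to be used. Origin at the foot of its post, axes parallel to the base's; the head is a box 50 x 46 x 40 mm, 79 mm to -x of the origin, nozzle tips 148 mm above the table.
- hex_key: Loose dark hex key, 90 x 31 x 6 mm, lying before the base; leave it.
- cap_dish: Loose small glass dish, 72 mm wide and 22 mm high, before the base; leave it.
- rack_a: Loose black tube rack with white tubes, 90 x 72 x 42 mm, in the steel tray; leave it.
- rack_b: Loose black tube rack, 90 x 72 x 42 mm, in the steel tray; leave it.
- sharps_bin: Loose yellow sharps bin with a red lid, 136 mm wide and 136 mm high; leave it.
- reagent: Loose amber bottle with a blue cap, 60 mm wide and 115 mm high; leave it.
- marker: Loose white and blue marker pen, 130 mm long; leave it.
- plate_mark (a point): Mark on the base where the middle of the index plate should be, at the plate's top, 28 mm up. The plate (steel, 34 x 270 x 8 mm, under the pin's path) is clamped by hand up to 10 mm before or past it along the slide. It has a 37 mm parking slot (pin starts in it) centred 70 mm before its middle and two 9.5 mm station holes, at its middle and 70 mm past it.

How it is judged:
On the way, in this order (a step that is already met when the one before it is completed fails the run):
1. the plunger is pulled clear of the index plate while the carriage is still parked (value of joint plunger above 0.007 m and value of joint carriage below 0.03 m), for 0.1 s.
2. the rack stands under the camera head with the pin fully home in that station's hole (y of rack in the frame of camera_head between -0.014 and 0.014 m and value of joint plunger below 0.0015 m), for 0.2 s.
At the end, for the whole second after the job is handed in: The rack's centre is within 14 mm of the camera head's centre line along the slide, the plunger is home (lifted less than 1.5 mm) in that station's hole, the carriage is at rest (all of step 2 and velocity of joint carriage between -0.01 and 0.01 m/s); the robot touches nothing.
It fails at once if the pin is loaded with more than 25 N against the index plate (forced sideways or pressed down) (contact force between pin and anything else above 25 N).
It fails at once if the carriage with its open tubes is moved faster than 0.3 m/s (velocity of joint carriage above 0.3 m/s or velocity of joint carriage below -0.3 m/s).
It fails at once if the robot knocks against a head with more than 10 N (contact force between any of the arm, the fingers and camera_head above 10 N or contact force between any of the arm, the fingers and dispense_head above 10 N).
It fails at once if a loose bystander is moved more than 30 mm (distance of any of hex_key, cap_dish, rack_a, rack_b, sharps_bin, reagent, marker from where it was at the start of the episode above 0.03 m).
It also fails if it takes over 40 s, if anything falls off the work surface, if the arm or the gripper's body presses on something with over 40 N, if the wrist force passes 120 N, or if a joint passes its speed limit or range.

## Working session

There is one attempt and no reset: what is moved stays moved. The work goes in short steps, each a Python script; the robot and the scene stay as the last script left them, time stands still between calls to the robot, and variables do not carry over. Pictures are saved under pics/ and viewed, at most 10 in all, crops included, and the job is handed in when it is done.

```bash
mkdir -p pics; ls; cat > h.py <<'E'
import numpy as np, cv2
from scipy.spatial.transform import Rotation as R
from rig import *
def shot(n):
    c=cams.read_camera(n); np.savez(f'pics/{n}.npz',**c); return c
def cloud(c):
    z=c['range_z']; v,u=np.mgrid[:z.shape[0],:z.shape[1]]
    p=np.stack([(u-c['cx'])/c['fx']*z,(v-c['cy'])/c['fy']*z,z],-1)
    return p@R.from_quat(c['orientation']).as_matrix().T+c['position']
E
python3 - <<'E'
from h import *
a=shot('scene');b=shot('top')
im=np.vstack([a['img'],b['img']])[:,:,::-1]
cv2.imwrite('pics/1.png',cv2.resize(im,(400,600)))
for n,c in (('scene',a),('top',b)):
    cv2.imwrite(f'pics/{n}.png',cv2.resize(c['img'][:,:,::-1],(800,600)))
    P=cloud(c);h=cv2.cvtColor(c['img'],cv2.COLOR_RGB2HSV)
    m=(h[...,0]>5)&(h[...,0]<20)&(h[...,1]>170)&(h[...,2]>120)&(c['range_z']>0)
    k,l,s,ce=cv2.connectedComponentsWithStats(m.astype(np.uint8))
    for i in range(1,k):
        if s[i,4]>15: q=P[l==i];print(n,s[i],q.mean(0).round(3),q.min(0).round(3),q.max(0).round(3))
print(current_ee_rot(),b['position'],a['position'])
E
```

```text
pics
scene [243 180   8   5  30] [ 0.507 -0.06   0.088] [ 0.497 -0.07   0.085] [ 0.517 -0.051  0.091]
top [275 196   5   5  17] [ 0.506 -0.061  0.089] [ 0.498 -0.067  0.083] [ 0.512 -0.053  0.096]
[ 9.92461048e-01  1.22557520e-01  2.95261487e-06 -8.49853084e-04] [0.44045118 0.01392485 1.56511268] [1.06372    0.6623784  0.85435391]
```

View pics/top.png

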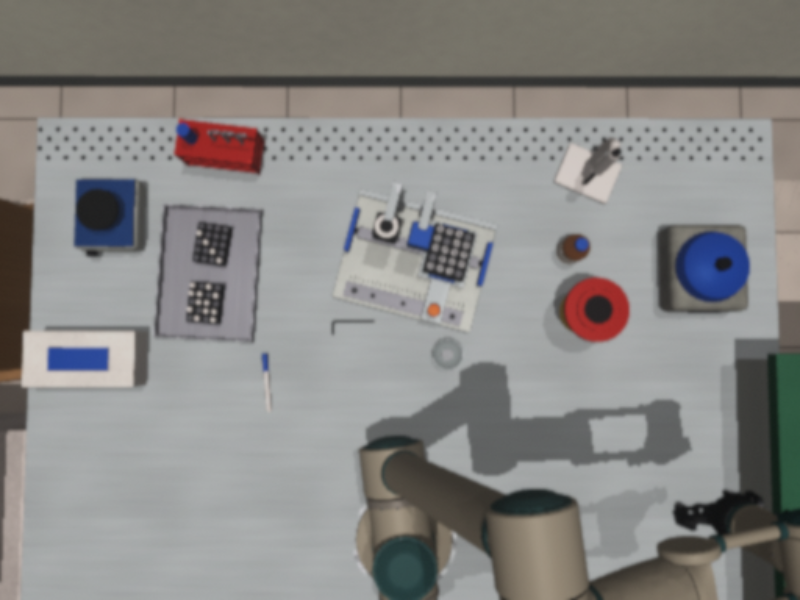

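View pics/scene.png

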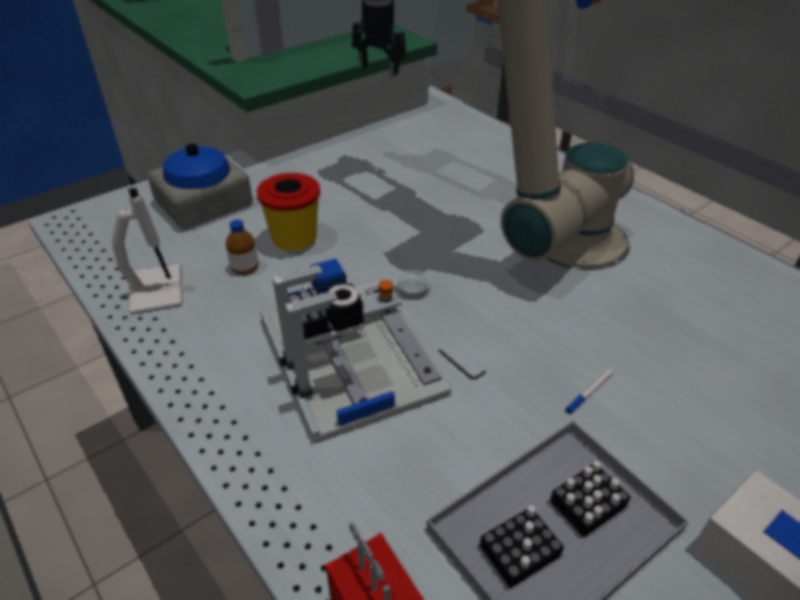

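The top view shows the rack at (450,250), the knob at (433,310), the camera head with its ring at (387,227) and the blue head at (420,235). So the camera is at the farther station (travel about 0.14), and the slide runs from cap (485,264) to cap (352,230). Next I'll get the yaw from the caps, then move above the knob for a wrist view.

```bash
cat >> h.py <<'E'
def quat(yaw):   # tool down, tool y along slide direction (world yaw+90deg)
    y=np.array([-np.sin(yaw),np.cos(yaw),0]); z=np.array([0,0,-1.]); best=None
    for s in (1,-1):
        m=np.stack([np.cross(s*y,z),s*y,z],1); q=R.from_matrix(m).as_quat()
        d=(R.from_quat(current_ee_rot()).inv()*R.from_quat(q)).magnitude()
        if best is None or d<best[0]: best=(d,q)
    return best[1]
E
python3 - <<'E'
from h import *
c=dict(np.load('pics/top.npz'));P=cloud(c);h=cv2.cvtColor(c['img'],cv2.COLOR_RGB2HSV)
m=(h[...,0]>100)&(h[...,0]<130)&(h[...,1]>130)&(c['range_z']>0)
k,l,s,ce=cv2.connectedComponentsWithStats(m.astype(np.uint8)); caps=[]
for i in range(1,k):
    q=P[l==i]
    if s[i,4]>15 and 200<ce[i][0]<330:
        print(s[i],ce[i],np.median(q,0).round(3))
        if np.median(q,0)[2]<.1: caps.append(np.median(q,0))
d=caps[0]-caps[1]; d*=np.sign(d[1]); yaw=-np.arctan2(d[0],d[1]); print('yaw',yaw,np.hypot(*d[:2]))
q=quat(yaw); arm.move_to([.506-.03*np.cos(yaw),-.06-.03*np.sin(yaw),.27],q)
w=shot('wrist'); cv2.imwrite('pics/w1.png',cv2.resize(w['img'][:,:,::-1],(800,600)))
P=cloud(w);h=cv2.cvtColor(w['img'],cv2.COLOR_RGB2HSV)
m=(h[...,0]>5)&(h[...,0]<20)&(h[...,1]>170)&(h[...,2]>100)&(w['range_z']>0)
k,l,s,ce=cv2.connectedComponentsWithStats(m.astype(np.uint8))
for i in range(1,k):
    if s[i,4]>60:
        p=P[l==i];t=p[p[:,2]>p[:,2].max()-.004]; print(s[i],p.min(0).round(4),p.max(0).round(4),'top',((t.min(0)+t.max(0))/2).round(4))
print(current_ee_pos(),current_q(),current_time_s(),w['position'])
E
```

```text
[221 134   8  26  57] [224.71929825 146.64912281] [0.683 0.118 0.051]
[262 143  16  16 167] [268.9760479  151.44311377] [ 0.642 -0.029  0.215]
[306 156   8  26  58] [309.75862069 168.84482759] [ 0.608 -0.175  0.052]
yaw -0.24853833165105305 0.3023687704636047
[ 0.47698642 -0.05334343  0.26991152] [-2.56247162e-01  1.10333940e-01  1.62426203e+00 -3.01627990e-04
  1.40704811e+00  1.56412565e+00] 2.325 [ 0.55449142 -0.07305083  0.41238736]
```

View pics/w1.png

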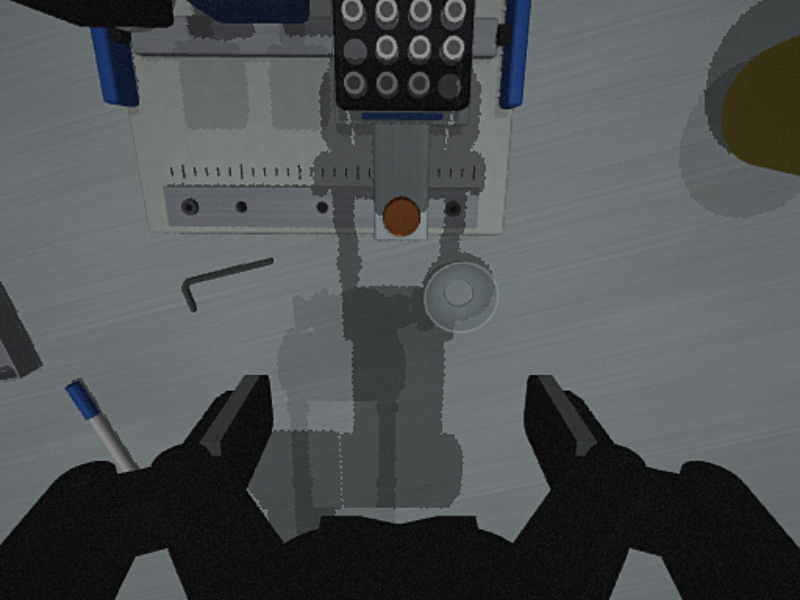

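The wrist view shows the knob at (401,216), station holes at (322,207) and (242,207), plate screws at (190,207) and (453,208), and the dish at (460,297). The pin's goal is the far hole at (242,207), so I'll measure the knob and hole from this picture.

```bash
python3 - <<'E'
from h import *
w=dict(np.load('pics/wrist.npz')); yaw=-.2485; s=512/800
def px(u,v,z):
    M=R.from_quat(w['orientation']).as_matrix(); r=M@[(u-w['cx'])/w['fx'],(v-w['cy'])/w['fy'],1]
    return w['position']+r*(z-w['position'][2])/r[2]
g=w['img'];h=cv2.cvtColor(g,cv2.COLOR_RGB2HSV)
m=((h[...,0]<20)&(h[...,1]>130)&(h[...,2]>60)).astype(np.uint8);m[:100]=0;m[160:]=0;m[:,:230]=0;m[:,280:]=0
v,u=np.nonzero(m);print('knob px',u.min(),u.max(),v.min(),v.max(),m.sum())
k=px((u.min()+u.max())/2,(v.min()+v.max())/2,.0875)
print('knob',k, 'depth top',np.median(cloud(w)[m>0],0))
y=np.array([-np.sin(yaw),np.cos(yaw),0]);x=np.array([np.cos(yaw),np.sin(yaw),0])
gr=g.mean(2)
for n,(a,b) in dict(far=(242,207),near=(322,207),s1=(190,207),s2=(453,208)).items():
    a,b=int(a*s),int(b*s);sub=gr[b-7:b+8,a-7:a+8];wt=np.clip(np.median(sub)-15-sub,0,None)
    vv,uu=np.mgrid[b-7:b+8,a-7:a+8];p=px((uu*wt).sum()/wt.sum(),(vv*wt).sum()/wt.sum(),.028)
    print(n,p.round(4),'dy',((p-k)@y).round(4),'dx',((p-k)@x).round(4))
E
```

```text
knob px 246 268 127 150 416
knob [ 0.50617644 -0.06411703  0.0875    ] depth top [ 0.50570076 -0.0634216   0.0870959 ]
far [0.5401 0.0696 0.028 ] dy 0.138 dx 0.0
near [0.5227 0.0011 0.028 ] dy 0.0673 dx -0.0
s1 [0.5512 0.1124 0.028 ] dy 0.1822 dx 0.0002
s2 [ 0.4935 -0.1069  0.028 ] dy -0.0446 dx -0.0018
```

```bash
python3 - <<'E'
from h import *
yaw=-.2487;y=np.array([-np.sin(yaw),np.cos(yaw),0]);q=quat(yaw)
k=np.array([.5062,-.0641,0]);at=lambda d,z:k+y*d+[0,0,z]
st=lambda n:print(n,current_time_s(),current_ee_pos().round(4),current_wrist_force().round(1),round(current_opening(),3))
arm.move_to(at(0,.16),q);st('above')
print(arm.movel(at(0,.059),feed=.06,guard=8));st('down')
arm.close_gripper(40);st('grip')
arm.movel(at(0,.069),feed=.03);arm.pause(.2);st('lift')
w=shot('wrist');cv2.imwrite('pics/w2.png',w['img'][:,:,::-1])
E
```

```text
above 2.8583 [ 0.5064 -0.0645  0.1603] [-0.1 -0.7  0.8] 0.999
False
down 4.6917 [ 0.5065 -0.0642  0.0593] [ 0.7 -0.1 -0.1] 0.999
grip 5.2583 [ 0.5063 -0.064   0.0593] [-1.1  1.   3.6] 0.312
lift 5.9417 [ 0.5062 -0.064   0.0688] [ 2.1 -0.7 -8.7] 0.312
```

View pics/w2.png

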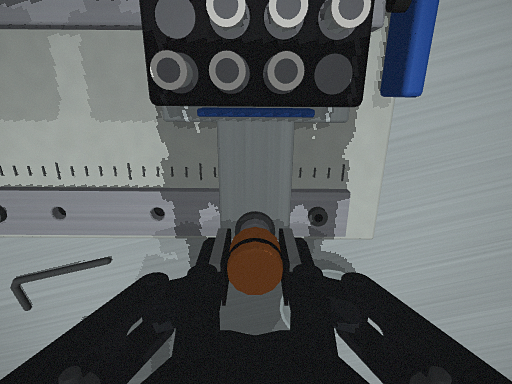

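The knob at (255,262) is held between both pads. The 8.7 N pull matches a lift of about 9.5 mm, so I'll slide the carriage over, lower the pin and release it just short of the hole.

```bash
python3 - <<'E'
from h import *
yaw=-.2487;y=np.array([-np.sin(yaw),np.cos(yaw),0])
k=np.array([.5062,-.0641,0]);at=lambda d,z:k+y*d+[0,0,z]
st=lambda n:print(n,current_time_s(),current_ee_pos().round(4),current_wrist_force().round(1),round(current_opening(),3),'along',round(float((current_ee_pos()-k)@y),4))
print(arm.movel(at(.124,.069),feed=.06,guard=15));st('slid')
print(arm.movel(at(.124,.0665),feed=.01,guard=5));st('low')
arm.let_go();st('open')
w=shot('wrist');cv2.imwrite('pics/w3.png',w['img'][:,:,::-1])
E
```

```text
False
slid 8.2083 [0.5378 0.0568 0.0692] [ 4.9 -2.6 -9. ] 0.315 along 0.125
False
low 8.6083 [0.5378 0.0568 0.0667] [ 5.5 -0.1 -7.9] 0.315 along 0.125
open 9.2167 [0.5366 0.0561 0.0666] [-0.7 -0.7 -0.2] 1.002 along 0.124
```

View pics/w3.png

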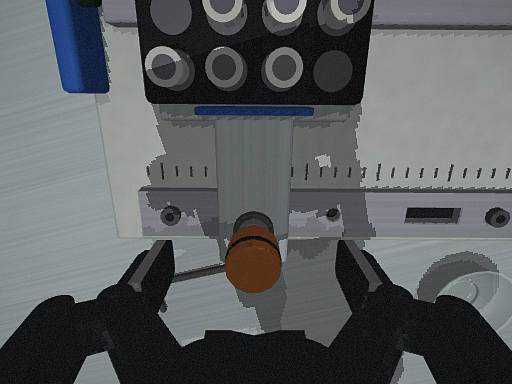

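The carriage stands just short of the hole, with the fingers open on both sides of the knob (255,258). Now I'll push gently with the trailing pad until the spring seats the pin.

```bash
python3 - <<'E'
from h import *
yaw=-.2487;y=np.array([-np.sin(yaw),np.cos(yaw),0])
k=np.array([.5062,-.0641,0]);at=lambda d,z:k+y*d+[0,0,z]
st=lambda n:print(n,current_time_s(),current_wrist_force().round(1),'along',round(float((current_ee_pos()-k)@y),4))
arm.movel(at(.124,.058),feed=.04)
print(arm.movel(at(.146,.058),feed=.03,guard=5));st('near')
print(arm.movel(at(.182,.058),feed=.008,guard=7));st('push')
w=shot('wrist');cv2.imwrite('pics/w4.png',w['img'][:,:,::-1])
p=cloud(w);h=cv2.cvtColor(w['img'],cv2.COLOR_RGB2HSV)
m=(h[...,0]<20)&(h[...,1]>130)&(h[...,2]>60)&(w['range_z']>0);print('knob top z',np.percentile(p[m][:,2],[50,75,90]),np.median(p[m],0))
E
```

```text
False
near 10.5083 [-0.1  0.7 -1. ] along 0.1459
True
push 12.2917 [ 0.4 -0.8 -0.9] along 0.154
knob top z [0.0936914  0.09426673 0.09467432] [0.54217653 0.0575011  0.0936914 ]
```

View pics/w4.png

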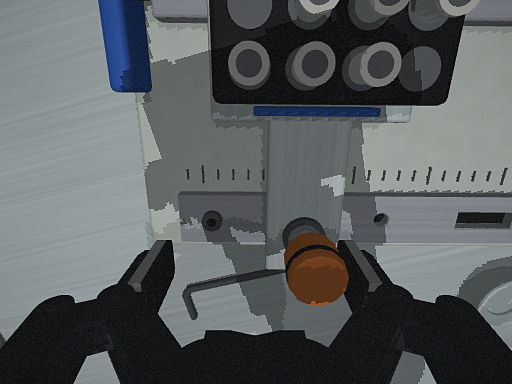

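The knob's top is at 0.0945, so the pin still rides on the plate. The guard tripped when the pad first touched the knob, so I'll keep pushing in short guarded steps.

```bash
python3 - <<'E'
from h import *
yaw=-.2487;y=np.array([-np.sin(yaw),np.cos(yaw),0])
k=np.array([.5062,-.0641,0]);at=lambda d,z:k+y*d+[0,0,z]
a=lambda:float((current_ee_pos()-k)@y)
d=a();n=0
while d<.180:
    d+=.002; g=arm.movel(at(d,.058),feed=.008,guard=8); f=current_wrist_force()
    print(round(d,4),g,round(a(),4),'fy',round(float(f@y),1))
    n=n+1 if (g or abs(f@y)>5) else 0
    if n>=2: break
w=shot('wrist');p=cloud(w);h=cv2.cvtColor(w['img'],cv2.COLOR_RGB2HSV)
m=(h[...,0]<20)&(h[...,1]>130)&(h[...,2]>60)&(w['range_z']>0);print('knob top z',np.percentile(p[m][:,2],[50,75,90]),np.median(p[m],0),current_time_s())
E
```

```text
0.156 False 0.155 fy -4.5
0.158 False 0.1575 fy -4.3
0.16 False 0.1601 fy -3.8
0.162 False 0.162 fy -3.8
0.164 False 0.164 fy -3.7
0.166 False 0.1669 fy -1.0
0.168 False 0.1686 fy -0.1
0.17 False 0.1693 fy -4.4
0.172 False 0.1699 fy -9.6
0.174 False 0.1703 fy -13.4
knob top z [0.08690062 0.08744474 0.08783892] [0.54596396 0.07314052 0.08690062] 16.4583
```

The knob's top dropped to 0.0875, which is home, and the side force rose as the pin met the hole wall. I'll back off, retreat and check.

```bash
python3 - <<'E'
from h import *
yaw=-.2487;y=np.array([-np.sin(yaw),np.cos(yaw),0])
k=np.array([.5062,-.0641,0]);at=lambda d,z:k+y*d+[0,0,z]
arm.movel(at(.138,.058),feed=.03);print(current_wrist_force())
x=np.array([np.cos(yaw),np.sin(yaw),0])
arm.movel(at(.138,.16),feed=.08)
arm.movel(at(.138,.27)-.03*x,feed=.15);arm.pause(.3)
w=shot('wrist');cv2.imwrite('pics/w5.png',w['img'][:,:,::-1])
p=cloud(w);h=cv2.cvtColor(w['img'],cv2.COLOR_RGB2HSV)
m=(h[...,0]<20)&(h[...,1]>130)&(h[...,2]>60)&(w['range_z']>0);m[:80]=0;m[180:]=0
q=np.median(p[m],0);print('knob',np.percentile(p[m][:,2],[50,90]),q,(q-k)@y,current_time_s())
E
```

```text
[ 0.40252918  0.16556684 -0.1758615 ]
knob [0.08709293 0.0881717 ] [0.54108861 0.07150447 0.08709293] 0.14001998335702606 20.4917
```

View pics/w5.png

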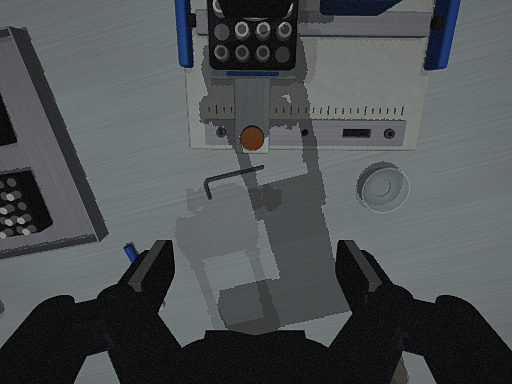

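The picture shows the knob (252,138) over the far hole at its home height. The rack is under the black camera head at the top, and the fingers are clear of everything.

```bash
python3 -c "
from rig import *
print(workorder.sign_off())"
```

```text
the job is handed in; nothing more can be done
None
```

The rack is under the camera head with the pin home in that station's hole, the knob is released and the robot is clear; I handed the job in at about 20 s, and no verdict came back.

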